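# Pry the retaining clip off the pivot pin of a tilt-out bin

### The arm

A 6-joint arm with a two-finger parallel gripper is mounted at the origin on the work surface. World frame = base frame: x ahead of the robot, y to its left, z up, the work surface at z = 0. Lengths are in m, angles in rad, forces in N, time in s.
With the tool pointing down it reaches from about 0.35 to 0.85 m from the base axis. Payload 8.1 kg.
Tool frame: the origin (TCP) lies at the very end of the fingers, on their centre line; the grasp point (between the pads) lies 19 mm behind it; z points along the fingers, y is the line along which they close (so a half turn about z gives the same grasp; the last joint's range is limited). The gripper opens to 93 mm and grips with 3 to 60 N. Pads are 15 mm wide; open, the fingers measure 128 mm over their backs; the gripper's body (75 mm by 188 mm) begins 65 mm behind the grasp point.
Start: joints at [1.039, 0.13, 1.488, -0, 1.523, -0.085], TCP at [0.259, 0.541, 0.197] pointing down, gripper open.
Joint ranges: [-2.96, 2.96], [-0.89, 2.26], [0.02, 2.5], [-1.34, 4.48], [0, 2.73], [-2.66, 2.66]. Speed limits (rad/s): [2.39, 2.39, 2.79, 3.14, 3.14, 3.14].

### API

Orientations are given as a rotation vector (axis times angle).
In Python, from plant import monitor, eyes, ticket gives the robot as it stands.
- The arm moves only by the tool arm_command, never from a script. Its argument "deltas" is a list that holds one entry, the list of rows, each a list of 6 numbers: the shift along the world's x, y, z in cm, then the turn, a rotation vector about the world's x, y, z in degrees. In form: [[[tx, ty, tz, rx, ry, rz], ...]]. A call has 1 to 12 rows; each row shifts and turns the commanded pose from where the row before left it; what a row does not reach is not made up. A row lasts 1/12 s, in which the tool goes at most 41.7 mm and 7.16 degrees, less where a joint would pass 70% of its speed; a pose out of reach is approached as far as the arm can. A call is refused whole if a number of a shift passes 4.17 or a number of a turn 7.16, either way. A call with a gripper value outside its range is refused whole. "gripper" is the opening, from -1 (shut) to 1 (fully open), set as the call begins (left out, the last holds). The fingers move at their own pace and stop on an object; "squeeze" is the grip in N (left out, the last holds). Time passes only in rows, so rows that do not move let the fingers close. It gives the time, the measured TCP pose, the force, the opening and the grip force at its end, in the units of the state.
- monitor.read_state(): the state, without advancing time (a new reading comes with each control period).
- eyes.read_camera(name): name is "scene" or "top" or "wrist"; returns the picture (420x560x3 uint8, blue, green, red); there is no depth.
- eyes.camera_model(name): a dict with "fx", "fy", "cx", "cy" (pixels), "rvec" (rotation vector, rad) and "tvec" (3), from world to camera coordinates, as OpenCV has them. Camera axes: x right, y down, z forward; pixel columns grow to the right and rows downward; lengths in m; the calibration is good to about 2 mm. A picture is of the moment at which its call begins: read the wrist's pose just before it. camera_model takes no time and is no camera call; for the wrist camera it gives the pose at the moment of the call.
- ticket.close_job(): hands the job in; it is judged then, once.
The state is a dict: "t": time; "q": joint angles; "dq": joint speeds; "joint_torque": joint torques, N m; "tool_pos": TCP position; "orientation": TCP orientation; "force": force on the tool from outside, world axes, zero at the start; "wrist_torque": the same for the moment, N m; "opening": finger opening in m; "gripper_force": force on a finger pad.
Only numpy, scipy, OpenCV 4.12 (cv2) and the standard library are available. Lean on these libraries where they do the work, as an engineer would, in place of code of your own. Each camera call takes 0.05 s, during which the arm holds its last target. There are 200 camera calls.

### The job

Take the hooked pick from its wooden rest, set its hook in the gap of the spring clip on the bin's pivot pin, pry the clip out of the pin's groove and leave it lying flat on the bin's upper side, then lay the pick back in the notches of its rest. Be gentle: feel your way down so that the hook never bears hard on the bin or its pin, do not wrench the clip, and touch the clip with nothing but the pick. Leave the other things where they are.

Things in the scene. Friction and masses are not known exactly. Their poses are not given: they have to be found in the camera images.
- bin: White plastic bin lying on its side, fixed: 190 (x) x 170 (y) x 80 mm high, mouth to +x. Origin: centre of underside, z up. Upper panel (z 80 mm) flat, with a lip 4 mm wide, 6 mm high round its edge. On it, 35 mm from the centre to +x, the pivot pin: washer 60 mm across, top at z 84; groove 14 mm across, z 84 to 92; head 20 mm across, z 92 to 98 mm.
- pin (a point): Point on the pin's axis at the height of the washer's top face (the groove's lower end); axes as the bin's.
- clip: Dark steel U-shaped spring clip, 5 mm thick, lying on the washer in the groove. Origin: underside, on the pin's axis when seated. Bridge at x -28 to -20, y -16 to 16 mm; arms from it to x = 8 at y +-(10 to 16), round noses at x = 6 close behind the pin. Comes off only along its own -x, by about 5 to 10 N of pull over some 7 mm, then snaps free; clear of the pin after 20 mm.
- clip_gap (a point): Centre of the clip's open gap between the pin's head and the bridge, at the clip's underside, 15 mm from the clip's origin to its -x. The gap is open down to the washer, 10 mm along the clip's x, 20 mm along its y.
- pick: Hooked pick: flat-sided black handle 100 (x) x 14 (y) x 16 (z) mm with a rubber sleeve round its middle 56 mm; at x = 66 mm a small clamp holds the hook, a straight 4 mm round rod pointing down (-z). The rod's tip lies 32 to 50 mm below the handle's axis: set differently each time, firmly clamped, not measured - find it by feel. Origin: handle centre. About 70 g. Grip it from above by the sleeve.
- rest: Wooden rest, fixed: base 110 x 60 x 10 mm, two saddles 8 mm thick at x = +-42 mm. Origin: centre of underside. The pick's handle lies along the rest's x, hook to +x, in notches 22 mm wide with flared tops up to z 68 mm; notch floor z 50 mm, so the lying handle's centre is over the rest's origin at z 58 mm.
- power_bank: Black power bank in a clear acrylic cradle, 150 x 84 x 26 mm, loose; origin under its centre. To be left alone. The rest and this may stand on either side.
- opener: Flat stainless bottle opener, about 130 x 40 x 5 mm, loose; origin under its middle. To be left alone.
- key_cover: Orange silicone key cover, 85 x 38 x 14 mm, loose; origin under its middle. To be left alone.

How it is judged:
On the way, in this order (a step that is already met when the one before it is completed fails the run):
1. the pick is held in the gripper and lifted at least 25 mm out of its rest (height (world z) of pick above 0.083 m and contact force between the fingers and pick above 2 N), for 0.1 s.
2. the pick draws on the clip, which has begun to move but is still on the pin (contact force between pick and clip above 1.5 N and horizontal distance between clip and pin between 0.0015 and 0.01 m), for 0.04 s.
3. the clip is clear of the pin (horizontal distance between clip and pin above 0.02 m), for 0.1 s.
At the end, for the whole second after the job is handed in: The clip is off the pin (origin over 20 mm from the pin's axis), lying flat (within 20 degrees) and at rest on the bin's upper side; the pick lies released and at rest in both notches of its rest (centre within 15 mm of the rest's, 53 to 63 mm high, along it within 0.15 rad) (horizontal distance between clip and pin above 0.02 m and x of clip in the frame of bin between -0.1 and 0.1 m and y of clip in the frame of bin between -0.09 and 0.09 m and height (world z) of clip between 0.075 and 0.095 m and angle between clip's own z axis and vertical below 0.35 rad and z of pick in the frame of rest between 0.053 and 0.063 m and horizontal distance between pick and rest below 0.015 m and angle between the x axis of pick and the x axis of rest, either way round below 0.15 rad and linear speed of each of clip, pick below 0.02 m/s); the robot touches nothing.
It fails at once if the pick bears on the bin or its pin with more than 10 N (contact force between pick and bin above 10 N).
It fails at once if the clip is wrenched: the pick bears on it with more than 25 N (contact force between pick and clip above 25 N).
It fails at once if the gripper touches the clip (contact force between any of the fingers, the arm and clip above 0.5 N).
It fails at once if the gripper or arm knocks hard on the bin (contact force between any of the fingers, the arm and bin above 10 N).
It fails at once if the power bank, the opener or the key cover is moved more than 15 mm (distance of any of power_bank, opener, key_cover from where it was at the start of the episode above 0.015 m).
It also fails if it takes over 64 s, if anything falls off the work surface, if the arm or the gripper's body presses on something with over 40 N, if the wrist force passes 120 N, or if a joint passes its speed limit or range.

## Working session

There is one attempt and no reset: what is moved stays moved. The work goes in short steps, Python scripts to look and compute and a tool call to move; the robot and the scene stay as the last step left them, time stands still between calls to the robot, and variables do not carry over. Pictures are saved under pics/ and viewed, at most 10 in all, crops included, and the job is handed in when it is done.

Besides the shell and the picture viewer there is one more tool, called after "Call:" by a JSON object that holds its "api" and its "payload". arm_command: Moves the arm, as the interface text tells. Its arguments: {"type":"object","properties":{"deltas":{"type":"array"},"gripper":{"type":"number"},"squeeze":{"type":"number"}},"required":["deltas"]}

```bash
mkdir -p pics; python3 - <<'E'
from plant import monitor, eyes
import cv2
for n in ("scene","top"):
    cv2.imwrite(f"pics/{n}0.png",eyes.read_camera(n)); print(n,eyes.camera_model(n))
print(monitor.read_state())
E
```

```text
scene {'fx': 431.72417513023083, 'fy': 431.72417513023083, 'cx': 286.4198169646628, 'cy': 209.85849162356476, 'rvec': array([ 2.39082517,  0.68407347, -0.21642868]), 'tvec': array([-0.48504206, -0.1929461 ,  1.21426603])}
top {'fx': 483.19221892391494, 'fy': 483.19221892391494, 'cx': 284.12233992077404, 'cy': 212.6202390932748, 'rvec': array([ 2.14217333, -2.19347697,  0.10572261]), 'tvec': array([0.01087508, 0.59683355, 0.99601284])}
{'t': 0.1, 'q': array([ 1.03855799e+00,  1.31077276e-01,  1.48917744e+00, -6.35780975e-07,
        1.52300297e+00, -8.53702792e-02]), 'dq': array([ 0.00063631, -0.00208019, -0.00321283, -0.00028504, -0.00161574,
        0.00165663]), 'joint_torque': array([ 1.27580752e-03, -5.61332273e+01, -4.93100488e+01,  7.72073376e-02,
        2.88315624e-02, -4.47305604e-05]), 'tool_pos': array([0.25896746, 0.54062056, 0.1955935 ]), 'orientation': array([-6.96000552e-01, -3.06300603e+00,  2.49161396e-03]), 'force': array([ 0.73993304,  0.03336075, -0.03733738]), 'wrist_torque': array([-0.02175512, -0.03134122, -0.01348245]), 'gripper_force': 0.0, 'opening': 0.09297710903963691}
```

View pics/top0.png

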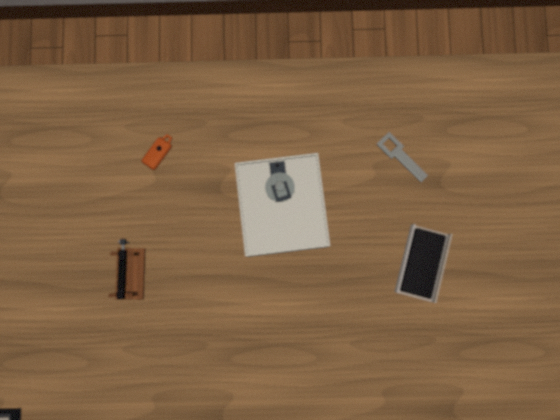

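View pics/scene0.png

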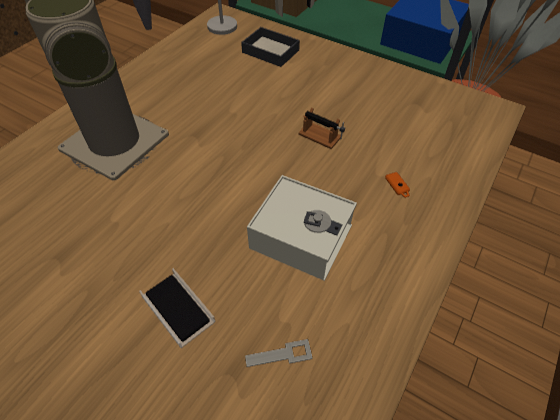

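The top view shows the rest and pick at about (124,270), hook up at (123,243). The bin is at (282,204) and the pin and clip at about (281,189). The power bank (425,263), opener (402,157) and key cover (157,152) are all well clear. Next I'll measure.

```bash
cat > h.py <<'E'
import cv2, numpy as np
from plant import monitor, eyes
def cast(m,uv,z):
    R=cv2.Rodrigues(np.array(m["rvec"]))[0]; t=np.array(m["tvec"])
    uv=np.atleast_2d(uv).astype(float)
    d=np.c_[(uv[:,0]-m["cx"])/m["fx"],(uv[:,1]-m["cy"])/m["fy"],np.ones(len(uv))]@R
    c=-R.T@t
    return c+d*((z-c[2])/d[:,2])[:,None]
def proj(m,P):
    K=np.array([[m["fx"],0,m["cx"]],[0,m["fy"],m["cy"]],[0,0,1.]])
    return cv2.projectPoints(np.atleast_2d(P).astype(float),np.array(m["rvec"]),np.array(m["tvec"]),K,None)[0][:,0]
def rect(mask,m,z):
    c=max(cv2.findContours(mask,cv2.RETR_EXTERNAL,cv2.CHAIN_APPROX_NONE)[0],key=cv2.contourArea)
    P=cast(m,c[:,0],z)[:,:2]
    (x,y),s,_=r=cv2.minAreaRect((P*1000).astype(np.float32))
    b=cv2.boxPoints(r); e=max([b[1]-b[0],b[2]-b[1]],key=np.linalg.norm)
    a=np.degrees(np.arctan2(e[1],e[0])); a=(a+90)%180-90
    return np.round([x,y,*sorted(s),a],1)
E
python3 - <<'E'
from h import *
m=eyes.camera_model("top"); I=cv2.imread("pics/top0.png"); H=cv2.cvtColor(I,cv2.COLOR_BGR2HSV)
def roi(mask,x0,y0,x1,y1):
    o=np.zeros_like(mask); o[y0:y1,x0:x1]=mask[y0:y1,x0:x1]; return o
w=cv2.inRange(H,(0,0,120),(180,70,255))
print("bin z86",rect(roi(w,225,140,340,265),m,.086))
d=cv2.inRange(H,(0,0,0),(180,255,45))
print("handle z66",rect(roi(d,112,250,130,305),m,.066))
print("clip z89", rect(roi(cv2.inRange(H,(0,0,0),(180,255,70)),265,180,300,205),m,.089))
print("tool cam", cast(m,[[0,415]],.2))
a=cv2.resize(I[145:265,225:345],(560,560),interpolation=cv2.INTER_CUBIC)
b=cv2.resize(I[230:310,95:160],(240,295),interpolation=cv2.INTER_CUBIC)
c=np.zeros((560,800,3),np.uint8); c[:,:560]=a; c[:295,560:]=b
cv2.imwrite("pics/crop0.png",c)
E
```

```text
bin z86 [608.9   1.3 172.3 192.9   5.6]
handle z66 [475.5 329.4  15.7  94.5  -0.8]
clip z89 [622.1  -2.4   5.7  26.1 -71.2]
tool cam [[0.2449862  0.48817523 0.2       ]]
```

View pics/crop0.png

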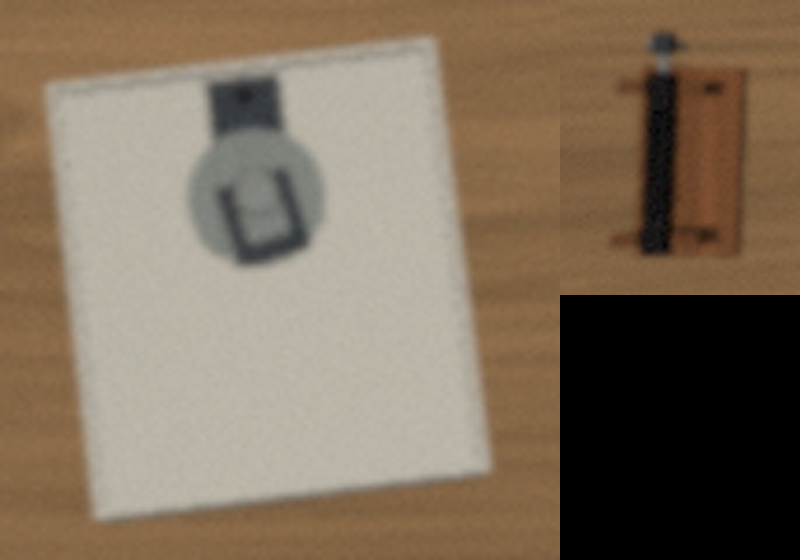

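The crop shows the clip's bridge at (272,250) and the pin at (258,190), so the clip's -x points towards the robot, with a yaw of about +13 to +19°. The pick's hook points to world +x. Now I'll move over the pick.

Call:
{"api": "arm_command", "payload": {"deltas": [[[2.165, -2.115, -0.3, 0, 0, 2.5], [2.165, -2.115, -0.3, 0, 0, 2.5], [2.165, -2.115, -0.3, 0, 0, 2.5], [2.165, -2.115, -0.3, 0, 0, 2.5], [2.165, -2.115, -0.3, 0, 0, 2.5], [2.165, -2.115, -0.3, 0, 0, 2.5], [2.165, -2.115, -0.3, 0, 0, 2.5], [2.165, -2.115, -0.3, 0, 0, 2.5], [2.165, -2.115, -0.3, 0, 0, 2.5], [2.165, -2.115, -0.3, 0, 0, 2.5], [0, 0, 0, 0, 0, 0], [0, 0, 0, 0, 0, 0]]], "gripper": 1, "squeeze": 50}}

```text
t: 1.1
tool_pos: [0.4762, 0.3282, 0.1657]
orientation: [-0.022, -3.14, 0.001]
force: [-0.4, -0.1, 0.6]
opening: 0.0929
gripper_force: 0.0
```

```bash
python3 - <<'E'
from h import *
m=eyes.camera_model("wrist"); I=eyes.read_camera("wrist"); cv2.imwrite("pics/w1.png",I); s=monitor.read_state()
print(s["t"],s["tool_pos"],s["orientation"],s["force"])
H=cv2.cvtColor(I,cv2.COLOR_BGR2HSV)
print(proj(m,[[.4755,.3294,.066],[.4255,.33,.066],[.5255,.3287,.066]]))
cam=-cv2.Rodrigues(m["rvec"])[0].T@m["tvec"]; print(cam)
import json; json.dump({k:np.array(v).tolist() for k,v in m.items()},open("w1.json","w"))
E
```

```text
1.15 [0.4755482  0.32923319 0.16601098] [-1.98823023e-02 -3.14035267e+00  3.22580595e-04] [0.02879037 0.67365825 0.94462154]
[[279.19991809 201.15651499]
 [279.08169774 140.7832555 ]
 [279.1940783  256.29735091]]
[0.40132    0.32956764 0.35480596]
```

View pics/w1.png

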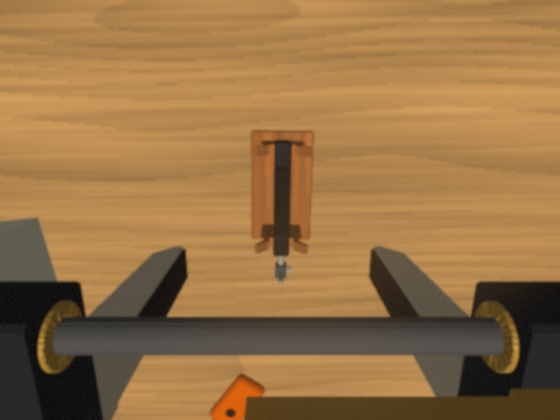

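The pick's handle is centred at pixel (282,199), running from row 142 to row 255 with the hook at (281,270). That puts it about 2.5 mm to +y of my estimate. The rest is otherwise where I expected, so I'll descend and grip.

Call:
{"api": "arm_command", "payload": {"deltas": [[[0, 0.2, -3, 0, 0, 0], [0, 0, -3, 0, 0, 0], [0, 0, -3, 0, 0, 0], [0, 0, -2, 0, 0, 0], [0, 0, -1, 0, 0, 0], [0, 0, -0.5, 0, 0, 0], [0, 0, 0, 0, 0, 0], [0, 0, 0, 0, 0, 0]]]}}

```text
t: 1.82
tool_pos: [0.4762, 0.3326, 0.043]
orientation: [0.016, 3.14, 0.002]
force: [-0.5, 0.0, 0.5]
opening: 0.0929
gripper_force: 0.0
```

Call:
{"api": "arm_command", "payload": {"deltas": [[[0, 0, 0, 0, 0, 0], [0, 0, 0, 0, 0, 0], [0, 0, 0, 0, 0, 0], [0, 0, 0, 0, 0, 0], [0, 0, 0, 0, 0, 0], [0, 0, 0, 0, 0, 0], [0, 0, 0, 0, 0, 0], [0, 0, 0, 0, 0, 0], [0, 0, 0, 0, 0, 0], [0, 0, 0, 0, 0, 0], [0, 0, 0, 0, 0, 0], [0, 0, 0, 0, 0, 0]]], "gripper": -1, "squeeze": 55}}

```text
t: 2.82
tool_pos: [0.4757, 0.3316, 0.0415]
orientation: [-0.016, -3.142, 0.0]
force: [0.2, 0.2, 0.1]
opening: 0.0179
gripper_force: 0.0
```

Call:
{"api": "arm_command", "payload": {"deltas": [[[0, 0, 0, 0, 0, 0], [0, 0, 0, 0, 0, 0], [0, 0, 0, 0, 0, 0], [0, 0, 0, 0, 0, 0]]]}}

```text
t: 3.15
tool_pos: [0.4758, 0.3316, 0.0416]
orientation: [0.017, 3.142, -0.0]
force: [0.7, -1.3, 0.2]
opening: 0.0119
gripper_force: 55.0
```

Call:
{"api": "arm_command", "payload": {"deltas": [[[0, 0, 0.8, 0, 0, 0], [0, 0, 1.2, 0, 0, 0], [0, 0, 2, 0, 0, 0], [0, 0, 3, 0, 0, 0], [0, 0, 3, 0, 0, 0], [0, 0, 3, 0, 0, 0], [0, 0, 2, 0, 0, 0], [0, 0, 1, 0, 0, 0], [0, 0, 0, 0, 0, 0], [0, 0, 0, 0, 0, 0]]]}}

```text
t: 3.98
tool_pos: [0.4758, 0.3317, 0.2017]
orientation: [0.016, 3.141, 0.001]
force: [-0.5, -1.0, -0.9]
opening: 0.0119
gripper_force: 55.0
```

Call:
{"api": "arm_command", "payload": {"deltas": [[[1, -1.5, 0, 0, 0, 1], [2.1, -3, 0, 0, 0, 1], [2.1, -3, 0, 0, 0, 1], [2.1, -3, 0, 0, 0, 1], [2.1, -3, 0, 0, 0, 2], [2.1, -3, 0, 0, 0, 2], [2.1, -3, 0, 0, 0, 2], [2.1, -3, 0, 0, 0, 2], [2.1, -3, 0, 0, 0, 1], [2.1, -3, 0, 0, 0, 1], [1.6, -2.2, 0, 0, 0, 1], [1, -1, 0, 0, 0, 1]]]}}

```text
t: 4.98
tool_pos: [0.7005, 0.0107, 0.1977]
orientation: [0.417, -3.109, 0.0]
force: [1.1, 0.3, -0.4]
opening: 0.0122
gripper_force: 55.0
```

```bash
python3 - <<'E'
from h import *
m=eyes.camera_model("wrist"); I=eyes.read_camera("wrist"); cv2.imwrite("pics/w2.png",I); s=monitor.read_state()
S=eyes.read_camera("scene"); cv2.imwrite("pics/s2.png",S)
print(s["t"],s["tool_pos"],s["orientation"],s["force"],s["gripper_force"],s["wrist_torque"])
print(proj(m,[[.6437,.0047,.084]]))
import json; json.dump({k:np.array(v).tolist() for k,v in m.items()},open("w2.json","w"))
p=proj(eyes.camera_model("scene"),[s["tool_pos"]])[0]; print(p)
x,y=p.astype(int); x0=max(0,min(x-70,420)); y0=max(0,y-70)
c=cv2.resize(S[y0:y0+140,x0:x0+140],(560,560),interpolation=cv2.INTER_CUBIC); cv2.imwrite("pics/s2c.png",c); print(x0,y0)
E
```

```text
5.0333 [0.70124348 0.00989446 0.1975319 ] [ 4.17646482e-01 -3.10929593e+00  7.80563566e-04] [-1.55582326 -0.97905756  0.33503484] 54.97588634490967 [ 0.00283453  0.07750411 -0.00955211]
[[288.63410575 132.83757832]]
[347.91259119 195.92848562]
277 125
```

View pics/w2.png

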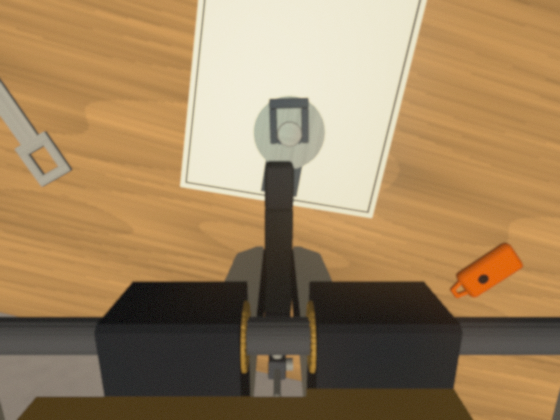

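View pics/s2c.png

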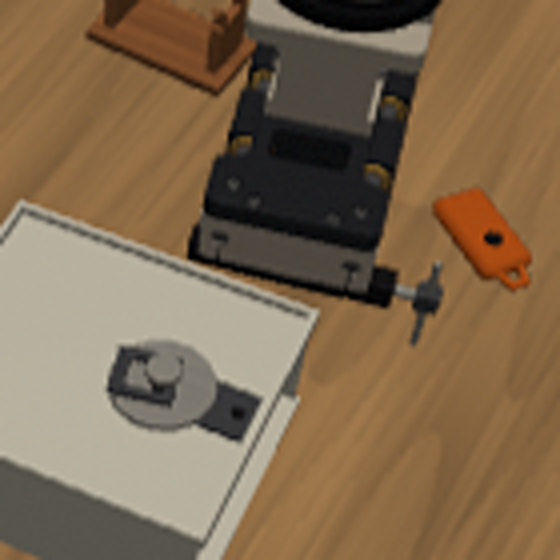

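The wrist view has the washer and pin head at about (289,133) and the clip's bridge at (289,103), nearly aligned with the tool. The scene crop shows the rod, with its tip at crop (415,343) and the clamp at (427,297). I'll compute the hook length and the gap position.

```bash
python3 - <<'E'
from h import *
import json
m=json.load(open("w2.json")); I=cv2.imread("pics/w2.png"); H=cv2.cvtColor(I,cv2.COLOR_BGR2HSV)
x0,y0,x1,y1=245,85,335,160
sub=I[y0:y1,x0:x1]; G=cv2.cvtColor(sub,cv2.COLOR_BGR2GRAY)
d=(G<90).astype(np.uint8)*255
n,l,st,c=cv2.connectedComponentsWithStats(d); print(st[1:],c[1:])
k=min(range(1,n),key=lambda i:np.hypot(*(c[i]-[44,28]))-st[i,4]/50)
pts=np.argwhere(l==k)[:,::-1]+[x0,y0]
P=cast(m,pts,.089)[:,:2]*1000
r=cv2.minAreaRect(P.astype(np.float32)); print("clip rect",r, cv2.boxPoints(r).round(1).tolist())
# washer mask
w=((H[...,2]<215)&(H[...,2]>90)&(H[...,1]<60)).astype(np.uint8)*255
o=np.zeros_like(w); o[90:172,248:332]=w[90:172,248:332]
o=cv2.morphologyEx(o,cv2.MORPH_CLOSE,np.ones((9,9)))
cn=max(cv2.findContours(o,0,1)[0],key=cv2.contourArea)
print("washer px",cv2.minEnclosingCircle(cn)); (u,v),_=cv2.minEnclosingCircle(cn); print(cast(m,[[u,v],[289,133]],.084)*1000, cast(m,[[289,133]],.098)*1000)
b=cv2.resize(sub,None,fx=6,fy=6,interpolation=cv2.INTER_CUBIC); cv2.imwrite("pics/w2c.png",b)
# hook tip
ms=eyes.camera_model("scene"); tp=np.array([.7012,.0099,.1975]); a=np.radians(15.3)
for L in (0,5,10,32,38,41,44,50):
    q=tp+[.066*np.cos(a),.066*np.sin(a),.0164-L/1000]; print(L,proj(ms,q)[0].round(1))
E
```

```text
[[ 26  15  17  42 177]
 [ 41  15   7   3   9]
 [ 50  15   1   1   1]
 [ 45  20   2   2   3]
 [ 57  21   5   4  16]] [[30.20903955 29.1299435 ]
 [44.22222222 15.88888889]
 [50.         15.        ]
 [45.33333333 20.33333333]
 [59.         22.375     ]]
clip rect ((622.2554321289062, 0.09251987934112549), (0.7746935486793518, 0.8066094517707825), 15.734044075012207) [[621.7999877929688, 0.4000000059604645], [622.0, -0.4000000059604645], [622.7000122070312, -0.20000000298023224], [622.5, 0.6000000238418579]]
washer px ((285.0, 134.0), 43.04658508300781)
[[645.41703083   2.01998908  84.        ]
 [643.74784853   5.03153741  84.        ]] [[643.06195388   4.39456342  98.        ]]
0 [383.1 198.2]
5 [382.6 199.8]
10 [382.1 201.5]
32 [380.  208.6]
38 [379.4 210.5]
41 [379.1 211.5]
44 [378.9 212.4]
50 [378.3 214.2]
```

View pics/w2c.png

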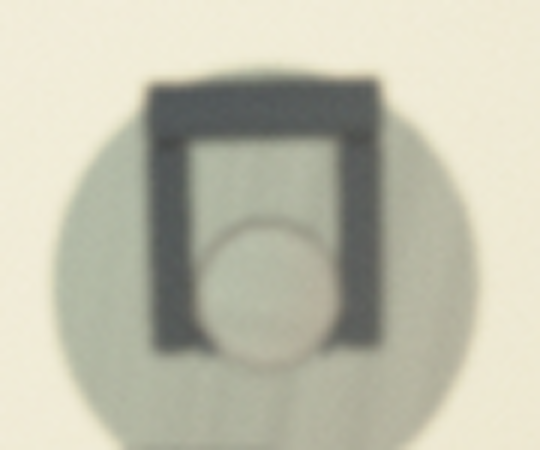

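The enlarged crop (x6, offset 245,85) shows the head centre at (268,293) and the washer centre at about (268,280). The bridge's outer corners are (150,85) and (380,80), the arm ends (153,350) and (382,350), and the bridge's inner edge lies at y≈137.

```bash
python3 - <<'E'
from h import *
import json
m=json.load(open("w2.json"))
f=lambda u,v,z:cast(m,[[245+u/6,85+v/6]],z/1000)[0,:2]*1000
wash=f(268,280,84); head=f(268,293,98); pin=(wash+head)/2
A,B,C,D=f(150,84,89),f(380,80,89),f(153,350,89),f(382,350,89)
an=lambda v:np.degrees(np.arctan2(v[1],v[0]))
print("pin",wash,head,"yaws",an(B-A)-90,an(C-A),an(D-B),"len",np.linalg.norm(B-A),np.linalg.norm(C-A))
yaw=np.radians(np.mean([an(B-A)-90,an(C-A),an(D-B)])); ex=np.array([np.cos(yaw),np.sin(yaw)])
for n,p in (("bridge outer",(A+B)/2),("armends",(C+D)/2),("bridge inner top",f(264,131,89)),("inner bot",f(264,138,84)),("head rear edge",f(268,222,98))): print(n,(p-pin)@ex)
gap=pin-15*ex; s=monitor.read_state(); x=cv2.Rodrigues(s["orientation"])[0][:,0]; py=np.arctan2(-x[1],-x[0])
tgt=gap-66*np.array([np.cos(py),np.sin(py)])
print("yaw clip",np.degrees(yaw),"pick",np.degrees(py),"gap",gap,"TCP tgt",tgt,"delta mm",tgt-s["tool_pos"][:2]*1000,s["tool_pos"])
print("pull dir",-ex)
E
```

```text
pin [642.55004838   5.27414488] [643.55005353   5.0848896 ] yaws 16.165494199924552 15.547306522933159 16.96813321747923 len 30.780325991443533 35.14430976249578
bridge outer -26.670878494313527
armends 8.735316279678171
bridge inner top -20.371742199125684
inner bot -19.49868696503333
head rear edge -8.732039707147953
yaw clip 16.226977980112313 pick 15.244031988602732 gap [628.64761773   0.98786873] TCP tgt [564.96984645 -16.36555875] delta mm [-135.34692618  -28.2610097 ] [0.70031677 0.01189545 0.19763456]
pull dir [-0.96016221 -0.27944323]
```

Call:
{"api": "arm_command", "payload": {"deltas": [[[-2, -0.4, 0, 0, 0, 0], [-3, -0.6, 0, 0, 0, 0], [-3, -0.6, 0, 0, 0, 0], [-3, -0.6, 0, 0, 0, 0], [-1.8, -0.4, -0.5, 0, 0, 0], [-0.7, -0.12, -1.5, 0, 0, 0], [0, 0, -2, 0, 0, 0], [0, 0, -2, 0, 0, 0], [0, 0, -1, 0, 0, 0], [0, 0, 0, 0, 0, 0], [0, 0, 0, 0, 0, 0]]]}}

```text
t: 6.0
tool_pos: [0.5646, -0.0119, 0.1305]
orientation: [0.421, -3.111, -0.001]
force: [0.8, 0.2, -0.6]
opening: 0.012
gripper_force: 55.0
```

```bash
cat > avg.py <<'E'
from h import *
def avg(n=4):
    T=[];F=[];W=[];X=[]
    for i in range(n):
        eyes.read_camera("top"); s=monitor.read_state(); T.append(s["tool_pos"]*1000);F.append(s["force"]);W.append(s["wrist_torque"]);X.append(cv2.Rodrigues(s["orientation"])[0][:,0])
    x=np.mean(X,0); print(s["t"],"tcp",np.mean(T,0).round(2),"sd",np.std(T,0).round(2),"F",np.mean(F,0).round(2),np.std(F,0).round(2),"W",np.mean(W,0).round(3),np.std(W,0).round(3))
    py=np.arctan2(-x[1],-x[0]); r=np.mean(T,0)[:2]+66*np.array([np.cos(py),np.sin(py)])
    print("yaw",np.degrees(py).round(2),"rod",r.round(2),"pitch x.z",x[2].round(4))
avg()
E
python3 - <<'E'
from avg import *
I=eyes.read_camera("top"); cv2.imwrite("pics/t3.png",I)
S=eyes.read_camera("scene"); cv2.imwrite("pics/s3.png",S)
W=eyes.read_camera("wrist"); cv2.imwrite("pics/w3.png",W)
c=cv2.resize(I[150:250,240:330],(400,445),interpolation=cv2.INTER_CUBIC); d=cv2.resize(S[165:276,270:370],(400,445),interpolation=cv2.INTER_CUBIC)
cv2.imwrite("pics/c3.png",np.hstack([c,d]))
E
```

```text
6.2 tcp [566.34 -12.39 132.55] sd [0.4  0.13 0.47] F [ 0.29 -0.27 -0.23] [0.28 0.4  0.3 ] W [0.031 0.009 0.004] [0.021 0.026 0.035]
yaw 15.41 rod [629.97   5.16] pitch x.z -0.0012
```

View pics/c3.png

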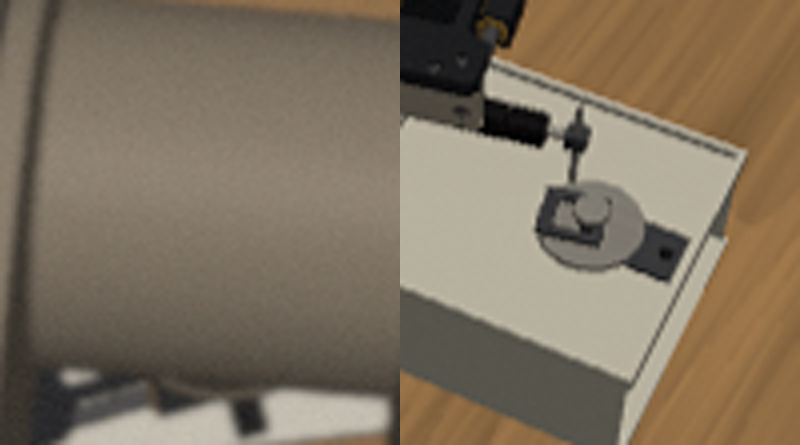

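The left half (top camera) is blocked by the arm. In the right half (scene), the rod hangs above the clip with its tip at (573,183), the gap at about (567,212) and the head top at (592,207). I'll cross-check with projections.

```bash
python3 - <<'E'
from h import *
ms=eyes.camera_model("scene")
f=lambda u,v:np.array([270+(u-400)/4,165+v/4*111/111.25])
hp=proj(ms,[.6432,.0052,.098])[0]; print("head pred",hp,"obs",f(592,205)); b=f(592,205)-hp
print("washer pred",proj(ms,[.6432,.0052,.084])[0],"obs",f(588,225))
print("tip obs corrected",f(573,184)-b,"clamp obs corr",f(576,137)-b)
for L in (0,3,6,32,35,38,41,44): print(L,proj(ms,[.62997,.00516,.14895-L/1000])[0].round(2), proj(ms,[.62997,.00216,.14895-L/1000])[0].round(2))
E
```

```text
head pred [317.16943526 215.8892889 ] obs [318.         216.13483146]
washer pred [316.71466691 219.7613295 ] obs [317.         221.12359551]
tip obs corrected [312.41943526 210.65108665] clamp obs corr [313.16943526 198.92749115]
0 [313.37 198.39] [312.66 199.33]
3 [313.28 199.31] [312.57 200.24]
6 [313.18 200.22] [312.48 201.15]
32 [312.41 207.92] [311.72 208.85]
35 [312.32 208.79] [311.63 209.72]
38 [312.23 209.65] [311.55 210.58]
41 [312.15 210.51] [311.46 211.43]
44 [312.06 211.37] [311.38 212.29]
```

Call:
{"api": "arm_command", "payload": {"deltas": [[[-0.13, -0.4, -0.5, 0, 0, 0], [0, 0, -0.4, 0, 0, 0], [0, 0, 0, 0, 0, 0], [0, 0, 0, 0, 0, 0], [0, 0, 0, 0, 0, 0]]]}}

```text
t: 6.77
tool_pos: [0.5643, -0.0166, 0.1223]
orientation: [0.421, -3.113, -0.0]
force: [-0.4, -0.5, -0.6]
opening: 0.0125
gripper_force: 55.0
```

```bash
python3 avg.py
```

```text
6.9667 tcp [564.51 -16.58 122.63] sd [0.07 0.01 0.09] F [ 0.18 -0.16 -0.33] [0.16 0.56 0.09] W [ 0.036  0.006 -0.011] [0.032 0.023 0.038]
yaw 15.4 rod [628.14   0.95] pitch x.z -0.0001
```

Call:
{"api": "arm_command", "payload": {"deltas": [[[0, 0, -0.2, 0, 0, 0], [0, 0, -0.2, 0, 0, 0], [0, 0, -0.2, 0, 0, 0], [0, 0, 0, 0, 0, 0], [0, 0, 0, 0, 0, 0]]]}}

```text
t: 7.38
tool_pos: [0.5642, -0.0166, 0.1162]
orientation: [0.421, -3.113, -0.0]
force: [0.7, -0.7, -1.2]
opening: 0.0118
gripper_force: 55.0
```

```bash
python3 - <<'E'
from avg import *
S=eyes.read_camera("scene"); cv2.imwrite("pics/s4.png",S); W=eyes.read_camera("wrist"); cv2.imwrite("pics/w4.png",W)
a=cv2.resize(S[180:240,285:345],(480,480),interpolation=cv2.INTER_CUBIC)
cv2.imwrite("pics/c4.png",a)
E
```

```text
7.5833 tcp [564.43 -16.57 116.53] sd [0.07 0.01 0.09] F [ 0.04 -0.18 -0.22] [0.16 0.74 0.44] W [0.059 0.038 0.029] [0.015 0.02  0.018]
yaw 15.4 rod [628.06   0.95] pitch x.z 0.0
```

View pics/c4.png

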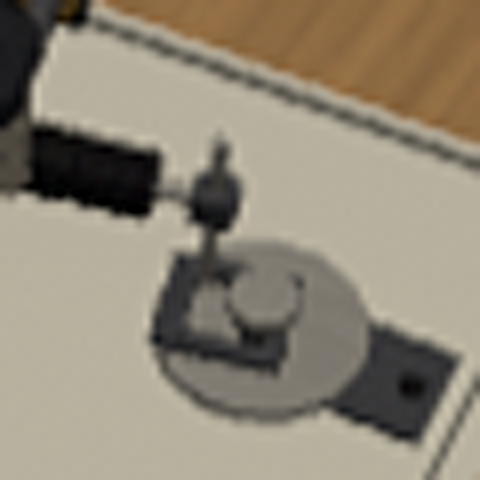

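The scene crop shows the rod coming down at about (209,250), between the head at (265,297) and the bridge at left. The tip blends into the far arm near (209,266). I'll check the expected tip pixel and then keep feeling down.

```bash
python3 - <<'E'
from h import *
ms=eyes.camera_model("scene")
g=lambda p:((proj(ms,p)[0]+[.8,.3]-[285,180])*8).round(0)
for z in (84,89,92,95,98,101): print(z,g([.6281,.00095,z/1000]))
print("head",g([.6432,.0052,.098]),"farArm top centre",g([.6432-.015*.96-.013*.28,.0052-.015*.28+.013*.96,.089]),"clamp axis",g([.6281,.00095,.1329]))
E
```

```text
84 [205. 308.]
89 [206. 296.]
92 [206. 290.]
95 [207. 283.]
98 [208. 276.]
101 [208. 270.]
head [264. 290.] farArm top centre [219. 262.] clamp axis [215. 196.]
```

Call:
{"api": "arm_command", "payload": {"deltas": [[[0, 0, -0.1, 0, 0, 0], [0, 0, -0.1, 0, 0, 0], [0, 0, -0.1, 0, 0, 0], [0, 0, 0, 0, 0, 0], [0, 0, 0, 0, 0, 0]]]}}

```text
t: 8.1
tool_pos: [0.5643, -0.0166, 0.1134]
orientation: [0.421, -3.113, -0.0]
force: [-0.4, -0.3, -1.1]
opening: 0.012
gripper_force: 55.0
```

```bash
python3 avg.py
```

```text
8.3 tcp [564.43 -16.58 113.53] sd [0.04 0.01 0.05] F [-0.03 -0.25 -0.46] [0.3  0.37 0.34] W [0.05  0.035 0.002] [0.013 0.032 0.014]
yaw 15.4 rod [628.06   0.94] pitch x.z 0.0
```

Call:
{"api": "arm_command", "payload": {"deltas": [[[0, 0, -0.1, 0, 0, 0], [0, 0, -0.1, 0, 0, 0], [0, 0, -0.1, 0, 0, 0], [0, 0, 0, 0, 0, 0], [0, 0, 0, 0, 0, 0]]]}}

```text
t: 8.72
tool_pos: [0.5643, -0.0166, 0.1104]
orientation: [0.421, -3.113, -0.0]
force: [-1.0, 0.6, -0.5]
opening: 0.0124
gripper_force: 55.0
```

```bash
python3 avg.py
```

```text
8.9167 tcp [564.45 -16.6  110.55] sd [0.03 0.01 0.04] F [ 0.09  0.01 -0.32] [0.42 0.44 0.6 ] W [ 0.052  0.032 -0.003] [0.031 0.029 0.026]
yaw 15.4 rod [628.08   0.93] pitch x.z -0.0
```

Call:
{"api": "arm_command", "payload": {"deltas": [[[0, 0, -0.1, 0, 0, 0], [0, 0, -0.1, 0, 0, 0], [0, 0, 0, 0, 0, 0], [0, 0, 0, 0, 0, 0]]]}}

```text
t: 9.25
tool_pos: [0.5643, -0.0166, 0.1084]
orientation: [0.421, -3.113, -0.0]
force: [-0.8, -0.1, -0.2]
opening: 0.012
gripper_force: 55.0
```

```bash
python3 avg.py
```

```text
9.45 tcp [564.42 -16.58 108.52] sd [0.03 0.01 0.04] F [-0.15 -0.07 -0.94] [0.49 0.39 0.67] W [0.055 0.044 0.016] [0.027 0.022 0.038]
yaw 15.4 rod [628.05   0.95] pitch x.z 0.0
```

Call:
{"api": "arm_command", "payload": {"deltas": [[[0, 0, -0.1, 0, 0, 0], [0, 0, 0, 0, 0, 0], [0, 0, 0, 0, 0, 0]]]}}

```text
t: 9.7
tool_pos: [0.5644, -0.0166, 0.1074]
orientation: [0.421, -3.113, -0.0]
force: [-0.4, -0.3, -1.1]
opening: 0.0119
gripper_force: 55.0
```

```bash
python3 avg.py
```

```text
9.9 tcp [564.42 -16.59 107.52] sd [0.03 0.02 0.02] F [ 0.04 -0.   -0.56] [0.64 0.51 0.72] W [ 0.069  0.029 -0.006] [0.011 0.015 0.028]
yaw 15.4 rod [628.05   0.94] pitch x.z 0.0
```

Call:
{"api": "arm_command", "payload": {"deltas": [[[0, 0, -0.1, 0, 0, 0], [0, 0, 0, 0, 0, 0], [0, 0, 0, 0, 0, 0]]]}}

```text
t: 10.15
tool_pos: [0.5643, -0.0166, 0.1064]
orientation: [0.421, -3.113, -0.0]
force: [0.3, 0.5, -0.9]
opening: 0.0123
gripper_force: 55.0
```

```bash
python3 avg.py
```

```text
10.35 tcp [564.41 -16.58 106.51] sd [0.03 0.01 0.03] F [ 0.28 -0.16 -0.46] [0.25 0.19 0.5 ] W [ 0.045  0.004 -0.008] [0.019 0.043 0.011]
yaw 15.4 rod [628.04   0.95] pitch x.z 0.0
```

Call:
{"api": "arm_command", "payload": {"deltas": [[[0, 0, -0.08, 0, 0, 0], [0, 0, 0, 0, 0, 0], [0, 0, 0, 0, 0, 0]]]}}

```text
t: 10.6
tool_pos: [0.5644, -0.0166, 0.1057]
orientation: [0.421, -3.113, -0.0]
force: [0.2, 0.5, -0.1]
opening: 0.0121
gripper_force: 55.0
```

```bash
python3 avg.py
```

```text
10.8 tcp [564.42 -16.58 105.72] sd [0.03 0.01 0.03] F [-0.1  -0.14 -0.74] [0.4  0.54 0.31] W [ 0.058  0.012 -0.011] [0.019 0.031 0.01 ]
yaw 15.4 rod [628.05   0.94] pitch x.z 0.0
```

Call:
{"api": "arm_command", "payload": {"deltas": [[[0, 0, -0.08, 0, 0, 0], [0, 0, 0, 0, 0, 0], [0, 0, 0, 0, 0, 0]]]}}

```text
t: 11.05
tool_pos: [0.5643, -0.0166, 0.1048]
orientation: [0.421, -3.113, -0.0]
force: [-0.4, 0.0, -1.3]
opening: 0.0121
gripper_force: 55.0
```

```bash
python3 avg.py
```

```text
11.25 tcp [564.41 -16.58 104.91] sd [0.01 0.01 0.03] F [ 0.22  0.48 -0.67] [0.42 0.4  0.35] W [ 0.066  0.009 -0.008] [0.007 0.023 0.019]
yaw 15.4 rod [628.04   0.95] pitch x.z 0.0
```

Call:
{"api": "arm_command", "payload": {"deltas": [[[0, 0, -0.08, 0, 0, 0], [0, 0, 0, 0, 0, 0], [0, 0, 0, 0, 0, 0]]]}}

```text
t: 11.5
tool_pos: [0.5644, -0.0166, 0.104]
orientation: [0.421, -3.113, -0.0]
force: [0.0, 0.0, -1.3]
opening: 0.0119
gripper_force: 55.0
```

```bash
python3 - <<'E'
from avg import *
S=eyes.read_camera("scene"); cv2.imwrite("pics/c5.png",cv2.resize(S[180:240,285:345],(480,480),interpolation=cv2.INTER_CUBIC))
E
```

```text
11.7 tcp [564.41 -16.59 104.12] sd [0.   0.01 0.01] F [ 0.27  0.15 -0.55] [0.11 0.26 0.53] W [0.051 0.011 0.005] [0.011 0.018 0.025]
yaw 15.4 rod [628.04   0.94] pitch x.z 0.0
```

View pics/c5.png

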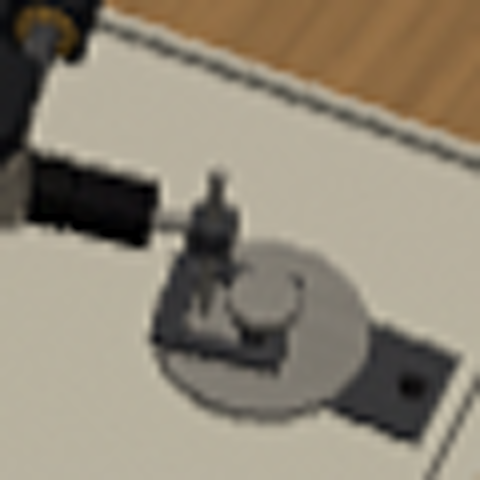

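The rod's tip now shows inside the clip's gap at about (204,300), between the bridge and the head. That puts it roughly 2–3 mm above the washer. I'll keep feeling down.

Call:
{"api": "arm_command", "payload": {"deltas": [[[0, 0, -0.08, 0, 0, 0], [0, 0, 0, 0, 0, 0], [0, 0, 0, 0, 0, 0]]]}}

```text
t: 12.0
tool_pos: [0.5644, -0.0166, 0.1033]
orientation: [0.421, -3.113, 0.0]
force: [-0.3, -0.6, 0.3]
opening: 0.012
gripper_force: 55.0
```

```bash
python3 avg.py
```

```text
12.2 tcp [564.46 -16.59 103.37] sd [0.01 0.   0.02] F [-0.15  0.1  -0.23] [0.77 0.3  0.32] W [ 0.005  0.032 -0.023] [0.022 0.022 0.02 ]
yaw 15.4 rod [628.09   0.94] pitch x.z -0.0001
```

Call:
{"api": "arm_command", "payload": {"deltas": [[[0, 0, -0.06, 0, 0, 0], [0, 0, 0, 0, 0, 0], [0, 0, 0, 0, 0, 0]]]}}

```text
t: 12.45
tool_pos: [0.5644, -0.0166, 0.1027]
orientation: [-0.421, 3.113, -0.0]
force: [0.4, -0.5, 0.7]
opening: 0.0122
gripper_force: 55.0
```

```bash
python3 avg.py
```

```text
12.65 tcp [564.43 -16.6  102.76] sd [0.01 0.01 0.01] F [-0.4   0.04  0.31] [0.31 0.36 0.79] W [ 0.028  0.059 -0.023] [0.031 0.029 0.022]
yaw 15.4 rod [628.06   0.93] pitch x.z -0.0
```

Call:
{"api": "arm_command", "payload": {"deltas": [[[0, 0, -0.06, 0, 0, 0], [0, 0, 0, 0, 0, 0], [0, 0, 0, 0, 0, 0]]]}}

```text
t: 12.9
tool_pos: [0.5644, -0.0166, 0.1021]
orientation: [0.421, -3.113, 0.0]
force: [-0.8, -0.3, -0.4]
opening: 0.0118
gripper_force: 55.0
```

```bash
python3 avg.py
```

```text
13.1 tcp [564.42 -16.6  102.16] sd [0.02 0.02 0.02] F [-0.75 -0.37  0.94] [0.35 0.33 0.25] W [0.048 0.111 0.008] [0.013 0.032 0.022]
yaw 15.4 rod [628.05   0.93] pitch x.z 0.0
```

Contact is felt: Fz rose about 1.5 N and Wy about 0.1 Nm, so the hook tip is on the washer and the hook is about 36 mm long. Pulling will lift the tip through grip compliance, so I'll keep a light downward bias while drawing along the clip's -x.

Call:
{"api": "arm_command", "payload": {"deltas": [[[-0.096, -0.028, 0, 0, 0, 0], [-0.096, -0.028, 0, 0, 0, 0], [-0.096, -0.028, 0, 0, 0, 0], [0, 0, 0, 0, 0, 0], [0, 0, 0, 0, 0, 0]]]}}

```text
t: 13.52
tool_pos: [0.5615, -0.0175, 0.1022]
orientation: [0.421, -3.113, 0.0]
force: [-0.7, 0.4, 0.5]
opening: 0.0122
gripper_force: 55.0
```

```bash
python3 avg.py
```

```text
13.7167 tcp [561.5  -17.45 102.15] sd [0.01 0.02 0.01] F [-0.38  0.2   0.82] [0.27 0.37 0.34] W [0.051 0.046 0.003] [0.011 0.01  0.022]
yaw 15.4 rod [6.2513e+02 8.0000e-02] pitch x.z 0.0001
```

Call:
{"api": "arm_command", "payload": {"deltas": [[[-0.096, -0.028, -0.03, 0, 0, 0], [-0.096, -0.028, -0.03, 0, 0, 0], [0, 0, 0, 0, 0, 0], [0, 0, 0, 0, 0, 0]]]}}

```text
t: 14.05
tool_pos: [0.5598, -0.0179, 0.1016]
orientation: [-0.421, 3.113, 0.0]
force: [1.9, 0.4, -0.2]
opening: 0.0119
gripper_force: 55.0
```

```bash
python3 avg.py
```

```text
14.25 tcp [559.81 -17.94 101.6 ] sd [0.02 0.01 0.02] F [ 2.51  0.5  -0.64] [0.32 0.26 0.14] W [ 0.177 -0.479  0.008] [0.017 0.042 0.016]
yaw 15.4 rod [ 6.2344e+02 -4.1000e-01] pitch x.z -0.0004
```

Call:
{"api": "arm_command", "payload": {"deltas": [[[-0.096, -0.028, -0.04, 0, 0, 0], [-0.096, -0.028, -0.04, 0, 0, 0], [0, 0, 0, 0, 0, 0], [0, 0, 0, 0, 0, 0]]]}}

```text
t: 14.58
tool_pos: [0.5579, -0.0185, 0.1009]
orientation: [-0.421, 3.113, -0.0]
force: [4.2, 1.3, -1.2]
opening: 0.0122
gripper_force: 55.0
```

```bash
python3 avg.py
```

```text
14.7833 tcp [557.9  -18.52 100.87] sd [0.02 0.   0.02] F [ 4.37  1.21 -1.32] [0.06 0.43 0.16] W [ 0.345 -0.876  0.023] [0.019 0.018 0.022]
yaw 15.4 rod [621.53  -0.99] pitch x.z -0.0004
```

Call:
{"api": "arm_command", "payload": {"deltas": [[[-0.096, -0.028, -0.06, 0, 0, 0], [-0.096, -0.028, -0.06, 0, 0, 0], [0, 0, 0, 0, 0, 0], [0, 0, 0, 0, 0, 0]]]}}

```text
t: 15.12
tool_pos: [0.5563, -0.019, 0.0998]
orientation: [-0.421, 3.112, 0.0]
force: [6.2, 0.9, -1.3]
opening: 0.0119
gripper_force: 55.0
```

```bash
python3 - <<'E'
from avg import *
S=eyes.read_camera("scene"); cv2.imwrite("pics/c6.png",cv2.resize(S[180:240,285:345],(480,480),interpolation=cv2.INTER_CUBIC))
E
```

```text
15.3167 tcp [556.34 -19.01  99.82] sd [0.03 0.   0.03] F [ 5.94  1.83 -1.08] [0.38 0.17 0.25] W [ 0.439 -1.187  0.007] [0.034 0.026 0.014]
yaw 15.4 rod [619.97  -1.48] pitch x.z -0.0012
```

View pics/c6.png

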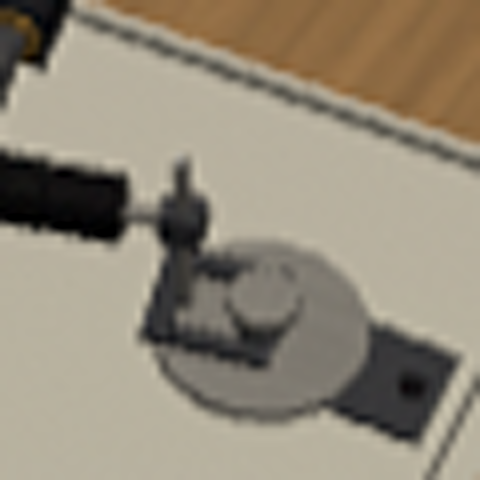

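The clip has shifted about 3 mm towards -x: its left corner went from (155,340) to (143,338). The rod is bearing on the bridge at 6 N, and I'll continue.

Call:
{"api": "arm_command", "payload": {"deltas": [[[-0.096, -0.028, -0.05, 0, 0, 0], [-0.096, -0.028, -0.05, 0, 0, 0], [-0.096, -0.028, -0.03, 0, 0, 0], [0, 0, 0, 0, 0, 0]]]}}

```text
t: 15.7
tool_pos: [0.5539, -0.0198, 0.0988]
orientation: [-0.421, 3.111, -0.0]
force: [7.1, 2.3, -1.3]
opening: 0.0117
gripper_force: 55.0
```

```bash
python3 avg.py
```

```text
15.9 tcp [553.84 -19.76  98.79] sd [0.02 0.02 0.01] F [ 6.67  2.31 -0.95] [0.67 0.36 0.3 ] W [ 0.525 -1.367  0.049] [0.015 0.032 0.055]
yaw 15.4 rod [617.47  -2.23] pitch x.z -0.0021
```

Call:
{"api": "arm_command", "payload": {"deltas": [[[-0.096, -0.028, -0.02, 0, 0, 0], [-0.096, -0.028, -0.02, 0, 0, 0], [-0.096, -0.028, -0.02, 0, 0, 0], [0, 0, 0, 0, 0, 0]]]}}

```text
t: 16.23
tool_pos: [0.5498, -0.0209, 0.0979]
orientation: [0.421, -3.113, 0.0]
force: [0.4, 0.8, 0.9]
opening: 0.0121
gripper_force: 55.0
```

```bash
python3 avg.py
```

```text
16.4333 tcp [549.6  -20.95  97.64] sd [0.02 0.01 0.04] F [0.17 0.35 1.77] [0.63 0.56 0.41] W [ 0.178 -0.284  0.028] [0.029 0.028 0.022]
yaw 15.4 rod [613.23  -3.43] pitch x.z 0.0009
```

The snap is felt: pull dropped from 7 N to 0. I have used up my picture views, so I'll check the clip's position numerically. The measure is the bridge's near outer corner in the scene image, compared between frames.

```bash
cat > corner.py <<'E'
from h import *
ms=eyes.camera_model("scene")
def corner(C,name):
    # C: 8x crop of scene [180:240,285:345]; leftmost dark pixel near the clip's near edge rows
    G=cv2.cvtColor(C,cv2.COLOR_BGR2GRAY); d=(G<100).astype(np.uint8)
    out=[]
    for r in range(300,372,12):
        xs=np.flatnonzero(d[r,40:330])+40
        if len(xs): out.append((r,int(xs[0]),int(xs[-1]),len(xs)))
    ys,xs=np.nonzero(d[300:375,40:330]); i=np.argmin(xs); u,v=xs[i]+40,ys[i]+300
    P=cast(ms,[[285+u/8,180+v/8]],.087)[0]*1000
    print(name,"leftmost",(u,v),P.round(1),out)
if __name__=="__main__":
    for n in ("c4","c5","c6"): corner(cv2.imread(f"pics/{n}.png"),n)
    S=eyes.read_camera("scene"); C=cv2.resize(S[180:240,285:345],(480,480),interpolation=cv2.INTER_CUBIC); cv2.imwrite("pics/c7.png",C); corner(C,"now")
E
python3 corner.py
```

```text
c4 leftmost (np.int64(150), np.int64(336)) [623.2 -17.3  87. ] [(300, 160, 228, 36), (312, 155, 298, 56), (324, 153, 294, 101), (336, 150, 288, 126), (348, 156, 288, 133), (360, 160, 285, 97)]
c5 leftmost (np.int64(150), np.int64(336)) [623.2 -17.3  87. ] [(300, 160, 229, 58), (312, 155, 298, 67), (324, 153, 294, 101), (336, 150, 288, 125), (348, 156, 288, 133), (360, 160, 285, 97)]
c6 leftmost (np.int64(140), np.int64(332)) [620.2 -17.6  87. ] [(300, 152, 229, 46), (312, 146, 298, 52), (324, 144, 294, 109), (336, 140, 284, 145), (348, 167, 276, 110), (360, 161, 271, 66)]
now leftmost (np.int64(93), np.int64(330)) [609.  -23.9  87. ] [(300, 104, 230, 52), (312, 98, 298, 58), (324, 96, 294, 189), (336, 94, 284, 179), (348, 158, 220, 63), (360, 161, 167, 7)]
```

The clip has moved about 15.7 mm along its -x and the rod is still in the gap. The tip has dropped off the washer's edge onto the panel with a light 2 N load. I'll ease up slightly and draw the clip on until it is clear of the washer.

Call:
{"api": "arm_command", "payload": {"deltas": [[[0, 0, 0.12, 0, 0, 0], [-0.19, -0.056, 0, 0, 0, 0], [-0.19, -0.056, 0, 0, 0, 0], [-0.19, -0.056, 0, 0, 0, 0], [-0.19, -0.056, 0, 0, 0, 0], [-0.19, -0.056, 0, 0, 0, 0], [0, 0, 0, 0, 0, 0], [0, 0, 0, 0, 0, 0]]]}}

```text
t: 17.15
tool_pos: [0.5402, -0.0237, 0.0988]
orientation: [0.421, -3.113, -0.0]
force: [-0.3, -0.7, 0.0]
opening: 0.0124
gripper_force: 55.0
```

```bash
python3 avg.py; python3 corner.py | tail -1
```

```text
17.35 tcp [540.43 -23.62  98.82] sd [0.07 0.02 0.01] F [-0.91 -0.27  0.27] [0.19 0.52 0.52] W [ 0.024  0.132 -0.026] [0.021 0.017 0.053]
yaw 15.4 rod [604.06  -6.09] pitch x.z 0.0002
now leftmost (np.int64(66), np.int64(329)) [602.6 -27.5  87. ] [(300, 76, 229, 44), (312, 73, 298, 60), (324, 68, 294, 202), (336, 73, 284, 177), (348, 157, 196, 40), (360, 160, 167, 8)]
```

Call:
{"api": "arm_command", "payload": {"deltas": [[[-0.19, -0.056, 0, 0, 0, 0], [-0.19, -0.056, 0, 0, 0, 0], [-0.19, -0.056, 0, 0, 0, 0], [-0.19, -0.056, 0, 0, 0, 0], [-0.19, -0.056, 0, 0, 0, 0], [-0.19, -0.056, 0, 0, 0, 0], [-0.19, -0.056, 0, 0, 0, 0], [-0.19, -0.056, 0, 0, 0, 0], [0, 0, 0, 0, 0, 0], [0, 0, 0, 0, 0, 0]]]}}

```text
t: 18.23
tool_pos: [0.5251, -0.0282, 0.0988]
orientation: [0.421, -3.113, 0.0]
force: [-0.3, -0.7, 0.5]
opening: 0.0119
gripper_force: 55.0
```

```bash
sed -i 's/,40:330\])+40/,5:330])+5/; s/300:375,40:330/300:375,5:330/; s/xs\[i\]+40/xs[i]+5/' corner.py; python3 avg.py; python3 corner.py | tail -1
```

```text
18.4333 tcp [525.27 -28.09  98.84] sd [0.04 0.01 0.02] F [-0.55 -0.01  0.11] [0.16 0.19 0.18] W [0.035 0.101 0.022] [0.022 0.018 0.027]
yaw 15.4 rod [588.9  -10.57] pitch x.z 0.0001
now leftmost (np.int64(12), np.int64(317)) [588.  -31.9  87. ] [(300, 18, 229, 34), (312, 14, 298, 67), (324, 14, 294, 181), (336, 63, 284, 131), (348, 120, 136, 17), (360, 160, 167, 8)]
```

The clip is now about 38 mm off, so it is clear of the washer and lying on the panel. I'll back the hook off the bridge, lift, and carry the pick back.

Call:
{"api": "arm_command", "payload": {"deltas": [[[0.15, 0.04, 0.05, 0, 0, 0], [0.15, 0.04, 0.05, 0, 0, 0], [0, 0, 0.5, 0, 0, 0], [0, 0, 1, 0, 0, 0], [0, 0, 2, 0, 0, 0], [0, 0, 3, 0, 0, 0], [0, 0, 2.5, 0, 0, 0], [0, 0, 1, 0, 0, 0], [0, 0, 0, 0, 0, 0]]]}}

```text
t: 19.23
tool_pos: [0.5306, -0.0276, 0.204]
orientation: [-0.42, 3.107, -0.003]
force: [-0.1, -0.1, -0.7]
opening: 0.012
gripper_force: 55.0
```

Call:
{"api": "arm_command", "payload": {"deltas": [[[-0.2, 1.5, 0, 0, 0, -1.3], [-0.5, 3, 0, 0, 0, -1.3], [-0.5, 3.4, 0, 0, 0, -1.4], [-0.5, 3.5, 0, 0, 0, -1.4], [-0.5, 3.5, 0, 0, 0, -1.4], [-0.5, 3.5, 0, 0, 0, -1.4], [-0.5, 3.5, 0, 0, 0, -1.4], [-0.5, 3.5, 0, 0, 0, -1.4], [-0.5, 3.4, 0, 0, 0, -1.4], [-0.5, 3, 0, 0, 0, -1.3], [-0.4, 2.5, 0, 0, 0, -1.3], [-0.14, 1.6, 0, 0, 0, -1]]]}}

```text
t: 20.23
tool_pos: [0.474, 0.3339, 0.1976]
orientation: [-0.015, -3.139, 0.001]
force: [0.2, -0.1, 0.5]
opening: 0.0119
gripper_force: 55.0
```

Call:
{"api": "arm_command", "payload": {"deltas": [[[0, 0, 0, 0, 0, 0], [0, 0, 0, 0, 0, 0], [0, 0, 0, 0, 0, 0]]]}}

```text
t: 20.48
tool_pos: [0.4755, 0.3308, 0.1985]
orientation: [-0.016, -3.14, 0.002]
force: [0.3, 0.1, -0.4]
opening: 0.0118
gripper_force: 55.0
```

```bash
python3 avg.py; python3 - <<'E'
# clip by top camera: dark blob on the panel, and pick handle held
from h import *
m=eyes.camera_model("top"); I=eyes.read_camera("top"); cv2.imwrite("pics/t8.png",I)
G=cv2.cvtColor(I,cv2.COLOR_BGR2GRAY)
d=((G<110)*255).astype(np.uint8); o=np.zeros_like(d); o[160:250,248:322]=d[160:250,248:322]
n,l,st,c=cv2.connectedComponentsWithStats(o)
for i in range(1,n):
    if st[i,4]>15:
        P=cast(m,np.argwhere(l==i)[:,::-1],.085)[:,:2]*1000
        print(st[i],cv2.minAreaRect(P.astype(np.float32)))
E
```

```text
20.6833 tcp [476.05 330.61 199.31] sd [0.17 0.06 0.32] F [ 0.23  0.12 -0.82] [0.39 0.31 0.33] W [ 0.069 -0.032 -0.018] [0.026 0.027 0.026]
yaw -0.65 rod [542.05 329.86] pitch x.z 0.0006
[270 161  15  14 165] ((684.0995483398438, 8.624220848083496), (23.69235610961914, 29.7078914642334), 8.198925971984863)
[278 200  19  20 105] ((597.20263671875, -9.083307266235352), (34.54588317871094, 29.266691207885742), 16.877899169921875)
```

The top view confirms the clip lying flat at (597,-9), a 35 x 29 mm outline on the panel. Now I'll lower the pick into the notches.

Call:
{"api": "arm_command", "payload": {"deltas": [[[0, 0.1, -2, 0, 0, 0], [0, 0, -3, 0, 0, 0], [0, 0, -3, 0, 0, 0], [0, 0, -3, 0, 0, 0], [0, 0, -2, 0, 0, 0], [0, 0, -0.7, 0, 0, 0], [0, 0, 0, 0, 0, 0], [0, 0, 0, 0, 0, 0], [0, 0, 0, 0, 0, 0]]]}}

```text
t: 21.48
tool_pos: [0.4774, 0.3334, 0.0651]
orientation: [0.017, 3.139, 0.003]
force: [-0.1, 0.5, 0.0]
opening: 0.012
gripper_force: 55.0
```

Call:
{"api": "arm_command", "payload": {"deltas": [[[0, 0, -0.4, 0, 0, 0], [0, 0, -0.4, 0, 0, 0], [0, 0, -0.4, 0, 0, 0], [0, 0, -0.3, 0, 0, 0], [0, 0, -0.2, 0, 0, 0], [0, 0, 0, 0, 0, 0], [0, 0, 0, 0, 0, 0]]]}}

```text
t: 22.07
tool_pos: [0.4757, 0.3327, 0.0456]
orientation: [-0.016, -3.141, 0.0]
force: [-0.5, -0.4, -0.3]
opening: 0.0117
gripper_force: 55.0
```

```bash
python3 avg.py
```

```text
22.2667 tcp [476.02 332.8   45.97] sd [0.08 0.03 0.09] F [ 0.37 -0.   -0.64] [0.35 0.26 0.61] W [0.014 0.023 0.018] [0.031 0.021 0.03 ]
yaw -0.6 rod [542.02 332.1 ] pitch x.z -0.0002
```

Call:
{"api": "arm_command", "payload": {"deltas": [[[0, -0.1, -0.2, 0, 0, 0], [0, 0, -0.1, 0, 0, 0], [0, 0, -0.08, 0, 0, 0], [0, 0, 0, 0, 0, 0], [0, 0, 0, 0, 0, 0]]]}}

```text
t: 22.68
tool_pos: [0.4759, 0.3317, 0.0419]
orientation: [-0.016, -3.141, 0.0]
force: [-0.2, -0.1, -0.9]
opening: 0.012
gripper_force: 55.0
```

```bash
python3 avg.py
```

```text
22.8833 tcp [475.95 331.74  42.06] sd [0.03 0.01 0.02] F [-0.33  0.44 -0.25] [0.36 0.27 0.48] W [ 0.068 -0.006 -0.015] [0.011 0.013 0.047]
yaw -0.6 rod [541.94 331.06] pitch x.z -0.0
```

Only about half a millimetre remains, so I'll lower it, open the gripper, and then retreat straight up.

Call:
{"api": "arm_command", "payload": {"deltas": [[[0, 0, -0.05, 0, 0, 0], [0, 0, 0, 0, 0, 0], [0, 0, 0, 0, 0, 0]]]}}

```text
t: 23.13
tool_pos: [0.476, 0.3318, 0.0416]
orientation: [0.016, 3.141, 0.0]
force: [1.3, 0.1, -0.2]
opening: 0.0122
gripper_force: 55.0
```

Call:
{"api": "arm_command", "payload": {"deltas": [[[0, 0, 0, 0, 0, 0], [0, 0, 0, 0, 0, 0], [0, 0, 0, 0, 0, 0], [0, 0, 0, 0, 0, 0], [0, 0, 0, 0, 0, 0], [0, 0, 0, 0, 0, 0], [0, 0, 0, 0, 0, 0], [0, 0, 0, 0, 0, 0], [0, 0, 0, 0, 0, 0], [0, 0, 0, 0, 0, 0]]], "gripper": 1}}

```text
t: 23.97
tool_pos: [0.4759, 0.3317, 0.0415]
orientation: [-0.016, -3.142, 0.0]
force: [0.3, -0.6, 0.4]
opening: 0.0741
gripper_force: 0.0
```

Call:
{"api": "arm_command", "payload": {"deltas": [[[0, 0, 0.5, 0, 0, 0], [0, 0, 1, 0, 0, 0], [0, 0, 2, 0, 0, 0], [0, 0, 3, 0, 0, 0], [0, 0, 3, 0, 0, 0], [0, 0, 3, 0, 0, 0], [0, 0, 2, 0, 0, 0], [0, 0, 0, 0, 0, 0], [0, 0, 0, 0, 0, 0], [0, 0, 0, 0, 0, 0], [0, 0, 0, 0, 0, 0], [0, 0, 0, 0, 0, 0]]]}}

```text
t: 24.97
tool_pos: [0.4751, 0.3312, 0.1849]
orientation: [-0.016, -3.139, 0.002]
force: [0.1, -0.3, -0.7]
opening: 0.0932
gripper_force: 0.0
```

```bash
python3 avg.py; python3 - <<'E'
from h import *
m=eyes.camera_model("wrist"); I=eyes.read_camera("wrist"); cv2.imwrite("pics/w9.png",I)
import json
for nm,J,mm in (("before",cv2.imread("pics/w1.png"),json.load(open("w1.json"))),("now",I,m)):
    G=J.max(axis=2); c=proj(mm,[.4755,.332,.066])[0].astype(int)
    d=((G<55)*255).astype(np.uint8); o=np.zeros_like(d); s=slice(c[1]-75,c[1]+60),slice(c[0]-22,c[0]+22); o[s]=d[s]
    print(nm,c,rect(o,mm,.066))
t=cv2.absdiff(eyes.read_camera("top"),cv2.imread("pics/top0.png")).max(axis=2)
n,l,st,_=cv2.connectedComponentsWithStats(((t>50)*255).astype(np.uint8)); print([r.tolist() for r in st[1:] if r[4]>12])
E
```

```text
25.1667 tcp [475.36 331.41 185.37] sd [0.16 0.08 0.28] F [-0.29 -0.04  0.31] [0.59 0.27 0.21] W [0.045 0.004 0.028] [0.029 0.018 0.014]
yaw -0.6 rod [541.36 330.72] pitch x.z 0.0017
before [282 201] [466.5 331.9  10.   49.5  -0.9]
now [278 196] [469.5 332.1  10.4  70.3  -1.8]
[[272, 182, 19, 19, 90], [278, 200, 19, 21, 151], [0, 229, 101, 191, 10068], [60, 255, 11, 24, 112], [72, 254, 51, 49, 1780], [57, 285, 13, 20, 105], [0, 362, 29, 58, 126], [12, 408, 10, 12, 85]]
```

```bash
python3 - <<'E'
from h import *
import json
m=eyes.camera_model("wrist"); I=eyes.read_camera("wrist")
for nm,J,mm in (("before",cv2.imread("pics/w1.png"),json.load(open("w1.json"))),("now",I,m)):
    xs=np.arange(.405,.56,.001)
    uv=proj(mm,np.c_[xs,np.full_like(xs,.332),np.full_like(xs,.066)]).round().astype(int)
    g=[int(cv2.GaussianBlur(J,(3,3),0)[v,u].max()) for u,v in uv]
    k=np.flatnonzero(np.array(g)<80); print(nm,xs[k[0]].round(3),xs[k[-1]].round(3),len(k)," ".join(map(str,g[::4])))
E
```

```text
before 0.426 0.523 98 178 177 183 154 161 90 57 56 55 56 55 48 48 50 50 50 52 52 52 53 54 54 55 55 56 59 62 61 61 61 118 150 104 88 90 93 162 189 179
now 0.426 0.524 99 178 173 183 155 154 82 54 56 55 55 52 44 48 47 49 49 49 49 51 51 50 52 54 54 56 57 62 61 61 61 90 151 128 87 89 90 142 192 183
```

The handle spans the same x (0.426–0.524) and y as at the start, so the pick is seated and level. The other objects haven't moved, and I'll hand in the job.

```bash
python3 -c "
from plant import ticket
print(ticket.close_job())"
```

```text
the job is handed in; nothing more can be done
None
```

The clip was pried off and lies flat on the bin's upper side, the pick is back in its rest, and the job was handed in at about 25 s with no verdict returned; I viewed 11 pictures, one over the limit of 10.

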